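# Show the tall heel to the counter camera

## Task

A customer wants to see the tread of a new heel on the counter camera's screen: pull the top drawer of the small cabinet right out to its stop and leave it open, and take out the tallest of the three shoe heels, leaving the other two standing in the drawer. Hold the heel in the air in front of the camera's lens, its rubber tread (the underside) squarely facing the lens, centred on the lens's line of sight and 10 cm from the glass, without bumping the camera or disturbing the other things on the counter. Finish while still holding it steady there: do not put it down or let go.

Things in the scene. Friction and masses are not known exactly. Their poses are not given: they have to be found in the camera images.
- cabinet: Fixed plywood two-drawer cabinet on the robot's left, 200 deep (x) x 360 wide (y) x 174 high mm. Origin: centre of its underside; -x is the front, z up. Drawers inside 155 (x) x 318 (y), front panel 15 thick. Top drawer, above the counter: floor at 97, top of side walls 152, top edge of front panel 160 mm.
- cabinet_drawer0 (a joint): Top drawer, how far it is pulled out along the cabinet's -x, in m: 0 closed, stop at 0.134. It may start up to 0.02 open. It slides lightly (about 1 N of friction) and stays where it is left. The lower drawer is not needed.
- cabinet_drawer0_handle (a point): Middle of the top drawer's steel bar handle: round bar 11 mm thick, 120 long along the cabinet's y, its centreline 35 mm in front of the drawer's front and 136 mm above the counter (38 mm below the cabinet's top). Axes as the cabinet's. It moves with the drawer.
- heel_tall: Tallest of 3 upright shoe heels in the top drawer; dark stacked leather, black rubber tread below. 56 mm high, D-shaped: 43 long in x (flat breast at -x, round back), 34 wide in y, flat sides from x = -21 to +4, straight up. 50 to 100 g. Origin: tread (underside) centre; z up to its seat. The 3 stand in a row across the drawer, any order, 95 apart, breast to the drawer front within 0.25 rad.
- tread (a point): Centre of the tall heel's rubber tread (the same point as its origin).
- seat (a point): Centre of the tall heel's top face (seat), 56 mm above the tread.
- heel_mid: The middle heel, 40 mm high, else as the tall one. Stays in the drawer, standing.
- heel_low: The low heel, 26 mm high, else as the tall one. Stays in the drawer, standing.
- camera: Counter camera, fixed on the robot's right: round black base 100 mm across and 14 thick, a short post and a tilted round grey head. Origin: centre of the base's underside, z up.
- camera_head: The camera's head, a cylinder 52 mm across, 66 long behind the lens. Origin: centre of the lens glass, 120 mm above the counter, 25 mm to -x of the base's centre (camera's axes). Its z axis is the line of sight out of the lens: up, leaning 35 degrees (0.61 rad) from vertical towards the camera's -x, roughly to the robot. Does not move.
- hammer: Bystander: hammer lying at the left, near the robot. Origin in the tool, on the counter.
- brush: Bystander: brush lying on the right, near the robot. Origin on the counter.
- tin: Bystander: flat round polish tin 80 mm across, 30 high, near the robot. Origin: centre of its underside.
- dressing: Bystander: amber bottle 50 mm across, 120 high, to the right of the camera. Origin: centre of its underside.
- shoe_a: Bystander: brown shoe, about 285 long, 86 wide, 115 high, at the right; the nearer of the pair to the middle. Origin: centre of its underside.
- shoe_b: Bystander: the pair's other shoe, beside it further right. Origin: centre of its underside.
There are look-alikes about, which are no part of the job. Leave any brown or pink look-alike of the camera alone.

How it is judged:
By the outcome, as a careful person would: the job done as asked, in the order asked, and still so for the second after the job is handed in, while the arm keeps its last pose, push and grip.
It also fails if it takes over 58 s, if anything falls off the work surface, if the arm or the gripper's body presses on something with over 40 N, if the wrist force passes 120 N, or if a joint passes its speed limit or range.

## Robot

A 7-joint arm with a two-finger parallel gripper is mounted at the origin on the work surface. World frame = base frame: x ahead of the robot, y to its left, z up, the work surface at z = 0. Lengths are in m, angles in rad, forces in N, time in s.
With the tool pointing down it reaches from about 0.425 to 0.925 m from the base axis. Payload 6.8 kg.
Tool frame: the origin (TCP) lies at the very end of the fingers, on their centre line; the grasp point (between the pads) lies 19 mm behind it; z points along the fingers, y is the line along which they close (so a half turn about z gives the same grasp; the last joint's range is limited). The gripper opens to 88 mm and grips with 3 to 60 N. Pads are 20 mm wide; open, the fingers measure 115 mm over their backs; the gripper's body (75 mm by 178 mm) begins 61 mm behind the grasp point.
Start: joints at [1.032, 0.477, 0.022, 1.555, -0.011, 1.109, -0.083], TCP at [0.282, -0.613, 0.19] pointing down, gripper open.
Joint ranges: [-2.96, 2.96], [-0.34, 2.1], [-1.41, 1.46], [0.24, 2.44], [-1.37, 4.51], [0.17, 1.92], [-2.96, 2.96]. Speed limits (rad/s): [2.39, 2.39, 3.14, 3.14, 3.14, 3.14, 3.14].

## Interface

Orientations are given as [roll, pitch, yaw] about the fixed x, y, z axes, in that order (R = Rz(yaw) Ry(pitch) Rx(roll)).
In Python, from plant import bot gives the robot as it stands.
- The arm moves only by the tool jog_arm, never from a script. Its argument "targets" is a list of rows, each a list of 3 entries, a list of its own where there are three numbers: the opening, from 0 (shut) to 1 (fully open), then the shift along the tool's x, y, z normalised to -1 to 1, where 1 is 0.4 m, then the turn, a rotation vector about the tool's x, y, z normalised to -1 to 1, where 1 is 60 degrees. In form: [[grip, [dx, dy, dz], [rx, ry, rz]], ...]. A call has 1 to 8 rows; each row is the pose to reach, as a shift and turn from the pose commanded when the call began, along the tool's axes at that moment; what a row does not reach only later rows make up. A row lasts 1/10 s, in which the tool goes at most 50 mm and 8.59 degrees, less where a joint would pass 70% of its speed; a pose out of reach is approached as far as the arm can. A call with a number of a shift or a turn outside -1 to 1 is refused whole. A call with a gripper value outside its range is refused whole. The fingers move at their own pace and stop on an object; the grip force is fixed at half the most. Time passes only in rows, so rows that repeat a pose let the fingers close. It gives the time, the measured TCP pose, the force, the opening and the grip force at its end, in the units of the state.
- bot.get_obs(): the state, without advancing time (a new reading comes with each control period).
- bot.read_camera(name): name is "side" or "top"; returns a dict with "img" (480x640x3 uint8, red, green, blue), "fov_y" (degrees; the focal length in pixels is half the picture's height over the tangent of half this angle, whatever the lens; pixels are square), "cx", "cy" (the principal point, pixels), "k1" (the pictures are not rectified: a ray, as slopes to the right and down, at radius r is drawn at 1 + k1 r^2 times it, then the intrinsics apply), "camera_from_world" (4x4, takes a point from world to camera coordinates). Camera axes: x right, y down, z forward; pixel columns grow to the right and rows downward; lengths in m; the calibration is good to about 2 mm. A picture is of the moment at which its call begins. There is no depth.
- bot.finish_job(): hands the job in; it is judged then, once.
The state is a dict: "time_s": time; "joint_positions": joint angles; "qd": joint speeds; "tau": joint torques, N m; "ee_pos": TCP position; "eef_rot": TCP orientation; "force": force on the tool from outside, world axes, zero at the start; "ft_torque": the same for the moment, N m; "grip_width": opening from 0.0 (shut) to 1.0 (fully open); "grasp_force": force on a finger pad.
Only numpy, scipy, OpenCV 4.12 (cv2) and the standard library are available. Lean on these libraries where they do the work, as an engineer would, in place of code of your own. Each camera call takes 0.05 s, during which the arm holds its last target. There are 200 camera calls.

## Working session

There is one attempt and no reset: what is moved stays moved. The work goes in short steps, Python scripts to look and compute and a tool call to move; the robot and the scene stay as the last step left them, time stands still between calls to the robot, and variables do not carry over. Pictures are saved under pics/ and viewed, at most 10 in all, crops included, and the job is handed in when it is done.

Besides the shell and the picture viewer there is one more tool, called after ">>>" by a JSON object that holds its "fn" and its "kwargs". jog_arm: Moves the arm, as the interface text tells. Scaled input: -1 to 1 covers 0.4 m each way for a shift and 60 degrees each way for a turn. Its arguments: {"type":"object","properties":{"targets":{"type":"array","items":{"type":"array"}}},"required":["targets"]}

```bash
mkdir -p pics; ls; cat > h.py <<'E'
import numpy as np, cv2
from plant import bot
from scipy.spatial.transform import Rotation as R
def K(c):
    f=240/np.tan(np.radians(c['fov_y'])/2); return np.array([[f,0,c['cx']],[0,f,c['cy']],[0,0,1.]])
def ray(c,u,v):
    p=cv2.undistortPoints(np.array([[[u,v]]],float),K(c),np.array([c['k1'],0,0,0.]))[0,0]
    T=np.array(c['camera_from_world']); d=T[:3,:3].T@np.array([p[0],p[1],1]); return -T[:3,:3].T@T[:3,3], d/np.linalg.norm(d)
def onz(c,u,v,z):
    o,d=ray(c,u,v); return o+d*(z-o[2])/d[2]
def tri(c1,p1,c2,p2):
    o1,d1=ray(c1,*p1);o2,d2=ray(c2,*p2)
    s=np.linalg.lstsq(np.c_[d1,-d2],o2-o1,rcond=None)[0]; a=o1+s[0]*d1;b=o2+s[1]*d2
    return (a+b)/2,np.linalg.norm(a-b)
def proj(c,P):
    T=np.array(c['camera_from_world']); q,_=cv2.projectPoints(np.array(P,float).reshape(-1,1,3),cv2.Rodrigues(T[:3,:3])[0],T[:3,3],K(c),np.array([c['k1'],0,0,0.])); return q[:,0]
def save(c,n): cv2.imwrite('pics/'+n+'.png',c['img'][:,:,::-1])
E
python3 - <<'E'
from h import *
for n in('side','top'):
    c=bot.read_camera(n); save(c,n+'0'); print(n,c['fov_y'],c['cx'],c['cy'],c['k1'],np.round(c['camera_from_world'],3).tolist())
o=bot.get_obs(); print({k:np.round(v,3).tolist() for k,v in o.items()})
E
```

```text
pics
side 54.9471017775622 326.2295218184306 243.521458015306 -0.034422322357437043 [[-0.818, -0.575, 0.015, 0.376], [-0.379, 0.518, -0.767, 0.368], [0.433, -0.633, -0.642, 0.997], [0.0, 0.0, 0.0, 1.0]]
top 53.156492589169574 315.37642424744905 239.7627809351927 0.03969213022283725 [[0.003, -1.0, 0.025, -0.164], [-0.992, -0.006, -0.127, 0.56], [0.127, -0.024, -0.992, 1.34], [0.0, 0.0, 0.0, 1.0]]
{'time_s': 0.1, 'joint_positions': [1.032, 0.478, 0.022, 1.556, -0.011, 1.109, -0.083], 'qd': [-0.001, -0.001, 0.001, -0.002, 0.0, -0.0, -0.001], 'tau': [0.006, -58.408, 1.541, -27.331, -0.054, 0.013, 0.0], 'ee_pos': [0.282, -0.613, 0.19], 'eef_rot': [-3.14, 0.0, 0.431], 'force': [-0.691, -0.099, -0.853], 'ft_torque': [0.052, 0.016, 0.026], 'grasp_force': 0.0, 'grip_width': 0.999}
```

View pics/side0.png

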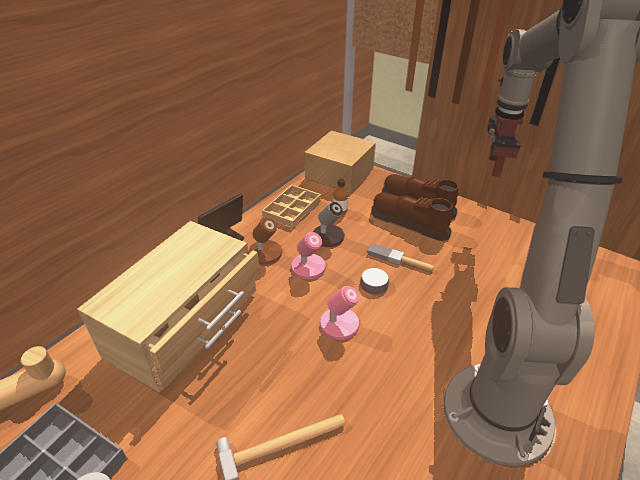

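View pics/top0.png

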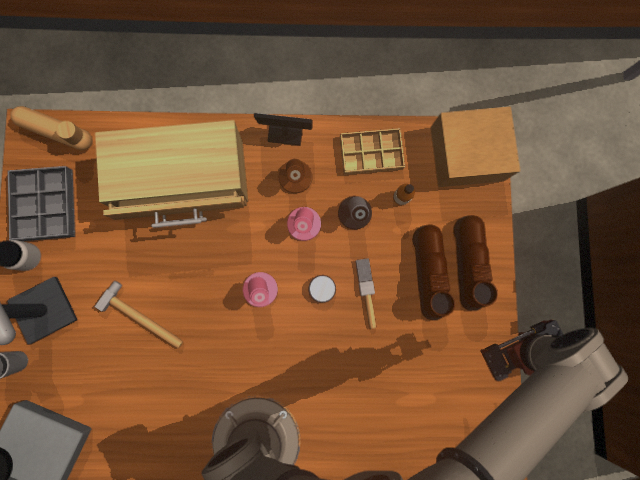

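The side view shows the cabinet at (170,300), its top handle near (223,310), and the grey/black camera with its head at about (335,212). In the top view these are at (170,165), (178,221) and (355,212).
Camera candidates (top view): brown (295,176), pink (304,223), pink (260,290), grey on black (355,212). I choose the grey one. Handle candidates (side view): upper bar (223,308), lower bar (222,330). I choose the upper one. I'll check both in a close crop.

```bash
python3 - <<'E'
from h import *
a=cv2.imread('pics/side0.png');b=cv2.imread('pics/top0.png')
def cr(i,x,y,w,h,W,H): return cv2.resize(i[y:y+h,x:x+w],(W,H),interpolation=cv2.INTER_CUBIC)
# top: cabinet crops ; 
L=np.vstack([cr(b,90,115,160,120,400,300),cr(b,325,182,80,60,400,300)])
Rr=np.vstack([cr(a,140,245,133,100,400,300),cr(a,300,175,80,60,400,300)])
cv2.imwrite('pics/crop1.png',np.hstack([L,Rr]))
E
```

```text
(no output)
```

View pics/crop1.png

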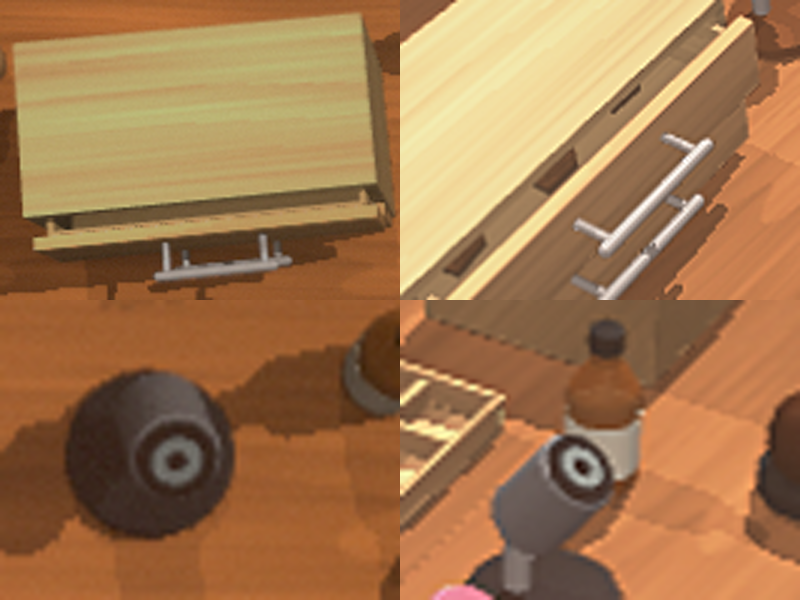

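The crop confirms the grey camera, with its lens at about (360.6,213.8) top and (336,208.4) side. The drawer is slightly open. The upper bar's ends are at about (244,292) and (207.5,328) in the side view, and (152,225.8) and (~201,221) in the top view.

```bash
python3 - <<'E'
from h import *
t=bot.read_camera('top');s=bot.read_camera('side')
np.set_printoptions(precision=4,suppress=True)
def T(x,y): return (90+(x+.5)/2.5-.5,115+(y+.5)/2.5-.5)
def S(x,y): return (140+(x-400+.5)/3.008-.5,245+(y+.5)/3-.5)
cs=[onz(t,*T(*p),0.174) for p in((15,43),(360,14),(380,185),(23,217))]
print('cab corners',np.array(cs)); print([np.linalg.norm(cs[i]-cs[(i+1)%4]) for i in range(4)])
d=cs[1]-cs[0]+cs[2]-cs[3]; print('yaw',np.degrees(np.arctan2(d[0],-d[1])))
# front edge BL corner
print('handle L', tri(t,T(157,276),s,S(603,249)))
for q in((279,265),(277,264)): print('handle R', tri(t,T(*q),s,S(711,143)))
hz=[onz(s,*S(*p),.136) for p in((603,249),(711,143))]; print('handle side@.136',hz)
print('handle top@.136',[onz(t,*T(*p),.136) for p in((157,276),(279,265))])
def T2(x,y): return (325+(x+.5)/5-.5,182+(y+.5)/5-.5)
def S2(x,y): return (300+(x-400+.5)/5-.5,175+(y-300+.5)/5-.5)
print('lens',tri(t,T2(177,459-300),s,S2(580,467)))
# base: dark mask in top at z .014
im=cv2.cvtColor(t['img'],cv2.COLOR_RGB2HSV)[182:242,325:405]
for th in(60,70,80):
  m=((im[...,1]<110)&(im[...,2]<140)).astype(np.uint8)
  n,l,st,ce=cv2.connectedComponentsWithStats(m);k=1+st[1:,4].argmax();print(st[k])
  x,y,w,h=st[k][:4]; u,v=325+x+(w-1)/2,182+y+(h-1)/2;print('base',onz(t,u,v,.014),'diam',np.linalg.norm(onz(t,325+x-.5,v,.014)-onz(t,325+x+w-.5,v,.014)));break
pts={k:onz(t,*p,z) for k,p,z in(('brown',(295,176),.1),('pink1',(304,223),.1),('pink2',(260,290),.1),('tin',(322,289),.03),('bottle',(404,195),.1),('shoe',(432,230),.05),('brush',(365,270),.02),('hammerhd',(109,296),.02),('handletip',(180,346),.02))}
for k,v in pts.items():print(k,v)
E
```

```text
cab corners [[0.8233 0.4153 0.174 ]
 [0.8614 0.0597 0.174 ]
 [0.6767 0.0348 0.174 ]
 [0.639  0.3972 0.174 ]]
[np.float64(0.357716954943729), np.float64(0.1863363754720701), np.float64(0.36435531433346313), np.float64(0.1851487979352405)]
yaw 6.019861751450269
handle L (array([0.5845, 0.271 , 0.1384]), np.float64(7.157292972460084e-05))
handle R (array([0.5979, 0.145 , 0.1338]), np.float64(0.00046119859363381003))
handle R (array([0.5979, 0.1462, 0.1352]), np.float64(0.002463066073327571))
handle side@.136 [array([0.5862, 0.2698, 0.136 ]), array([0.596 , 0.1463, 0.136 ])]
handle top@.136 [array([0.5849, 0.2717, 0.136 ]), array([0.5977, 0.1447, 0.136 ])]
lens (array([ 0.6241, -0.2803,  0.1194]), np.float64(0.0006651050620903315))
[ 17  14  29  32 395]
base [ 0.649  -0.2812  0.014 ] diam 0.08566911818812219
brown [ 0.7317 -0.1023  0.1   ]
pink1 [ 0.5995 -0.1281  0.1   ]
pink2 [ 0.4158 -0.0107  0.1   ]
tin [ 0.4208 -0.1805  0.03  ]
bottle [ 0.6803 -0.4058  0.1   ]
shoe [ 0.5899 -0.4947  0.05  ]
brush [ 0.4762 -0.3053  0.02  ]
hammerhd [0.4003 0.419  0.02  ]
handletip [0.2617 0.2162 0.02  ]
```

```bash
cat >> h.py <<'E'
np.set_printoptions(precision=4,suppress=True)
def plan(wps,start=None):
    """wps: list of (pos, Rot). prints normalised shift/turn for each, starting from measured pose"""
    o=bot.get_obs(); p,r=(np.array(o['ee_pos']),R.from_euler('xyz',o['eef_rot'])) if start is None else start
    for q,s in wps:
        q=np.array(q); d=r.inv().apply(q-p)/.4; w=(r.inv()*s).as_rotvec(degrees=True)/60
        print('shift',d.round(4),'turn',w.round(4),'rows>=%.1f'%max(np.linalg.norm(d)*8,np.linalg.norm(w)*7)); p,r=q,s
def down(yaw): return R.from_euler('xyz',[np.pi,0,yaw])
E
python3 - <<'E'
from h import *
plan([((.43,-.33,.30),down(1.05)),((.53,-.03,.30),down(1.676)),((.591,.208,.22),down(1.676)),((.591,.208,.117),down(1.676))])
t=bot.read_camera('top')
for q in((150,154),(148,154),(150,156)):
    b=onz(t,325+(q[0]+.5)/5-.5,182+(q[1]+.5)/5-.5,.014); d=np.array([.6241,-.2803])-b[:2]; print(b,np.linalg.norm(d),np.degrees(np.arctan2(d[1],d[0])))
E
```

```text
shift [ 0.6323 -0.4883 -0.2751] turn [-0.001  -0.0002 -0.5913] rows>=6.8
shift [ 0.775  -0.1563 -0.    ] turn [ 0.      0.     -0.5978] rows>=6.3
shift [0.5757 0.2141 0.2   ] turn [0. 0. 0.] rows>=5.2
shift [ 0.     -0.      0.2575] turn [0. 0. 0.] rows>=2.1
[ 0.6463 -0.277   0.014 ] 0.022395557632361406 -171.6106033010163
[ 0.6462 -0.2759  0.014 ] 0.022589702984372628 -168.64204977758476
[ 0.6451 -0.277   0.014 ] 0.02121317690657993 -171.11635182921006
```

>>> {"fn": "jog_arm", "kwargs": {"targets": [[0.3, [0.1, -0.08, -0.15], [0, 0, -0.1]], [0.3, [0.632, -0.488, -0.275], [0, 0, -0.591]], [0.3, [0.632, -0.488, -0.275], [0, 0, -0.591]], [0.3, [0.632, -0.488, -0.275], [0, 0, -0.591]], [0.3, [0.632, -0.488, -0.275], [0, 0, -0.591]], [0.3, [0.632, -0.488, -0.275], [0, 0, -0.591]], [0.3, [0.632, -0.488, -0.275], [0, 0, -0.591]], [0.3, [0.632, -0.488, -0.275], [0, 0, -0.591]]]}}

```text
time_s: 1.05
ee_pos: [0.4347, -0.324, 0.3025]
eef_rot: [3.138, -0.002, 1.06]
force: [0.4, -0.8, 0.2]
grip_width: 0.322
grasp_force: 0.0
```

>>> {"fn": "jog_arm", "kwargs": {"targets": [[0.3, [0.775, -0.156, 0], [0, 0, -0.598]], [0.3, [0.775, -0.156, 0], [0, 0, -0.598]], [0.3, [0.775, -0.156, 0], [0, 0, -0.598]], [0.3, [0.775, -0.156, 0], [0, 0, -0.598]], [0.3, [0.775, -0.156, 0], [0, 0, -0.598]], [0.3, [0.775, -0.156, 0], [0, 0, -0.598]], [0.3, [0.775, -0.156, 0], [0, 0, -0.598]], [0.3, [0.775, -0.156, 0], [0, 0, -0.598]]]}}

```text
time_s: 1.85
ee_pos: [0.5307, -0.0277, 0.3002]
eef_rot: [3.141, -0.001, 1.681]
force: [0.2, -0.1, 0.9]
grip_width: 0.301
grasp_force: 0.0
```

>>> {"fn": "jog_arm", "kwargs": {"targets": [[0.3, [0.576, 0.214, 0.2], [0, 0, 0]], [0.3, [0.576, 0.214, 0.2], [0, 0, 0]], [0.3, [0.576, 0.214, 0.2], [0, 0, 0]], [0.3, [0.576, 0.214, 0.2], [0, 0, 0]], [0.3, [0.576, 0.214, 0.2], [0, 0, 0]], [0.3, [0.576, 0.214, 0.2], [0, 0, 0]], [0.3, [0.576, 0.214, 0.2], [0, 0, 0]]]}}

```text
time_s: 2.55
ee_pos: [0.5911, 0.2071, 0.219]
eef_rot: [-3.139, 0.001, 1.677]
force: [-0.5, -0.6, 0.2]
grip_width: 0.299
grasp_force: 0.0
```

```bash
python3 - <<'E'
from h import *
plan([((.591,.208,.117),down(1.676))]); print(bot.get_obs()['joint_positions'],bot.get_obs()['force'])
E
```

```text
shift [0.0025 0.0005 0.255 ] turn [-0.0021  0.0006  0.0008] rows>=2.0
[ 0.0015  0.4381 -0.596   1.6118  0.2607  1.1747 -0.5465] [-0.529  -0.5993  0.2323]
```

>>> {"fn": "jog_arm", "kwargs": {"targets": [[0.3, [0, 0, 0.08], [0, 0, 0]], [0.3, [0, 0, 0.16], [0, 0, 0]], [0.3, [0, 0, 0.25], [0, 0, 0]], [0.3, [0, 0, 0.25], [0, 0, 0]], [0, [0, 0, 0.25], [0, 0, 0]], [0, [0, 0, 0.25], [0, 0, 0]], [0, [0, 0, 0.25], [0, 0, 0]], [0, [0, 0, 0.25], [0, 0, 0]]]}}

```text
time_s: 3.35
ee_pos: [0.5921, 0.2078, 0.1219]
eef_rot: [3.139, -0.0, 1.676]
force: [-0.5, -0.3, 0.1]
grip_width: 0.009
grasp_force: 0.0
```

```bash
python3 - <<'E'
from h import *
for n in('side','top'):
    c=bot.read_camera(n); save(c,n+'1')
a=cv2.imread('pics/side1.png')[200:380,120:360];cv2.imwrite('pics/c2.png',cv2.resize(a,(720,540)))
E
```

```text
(no output)
```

View pics/c2.png

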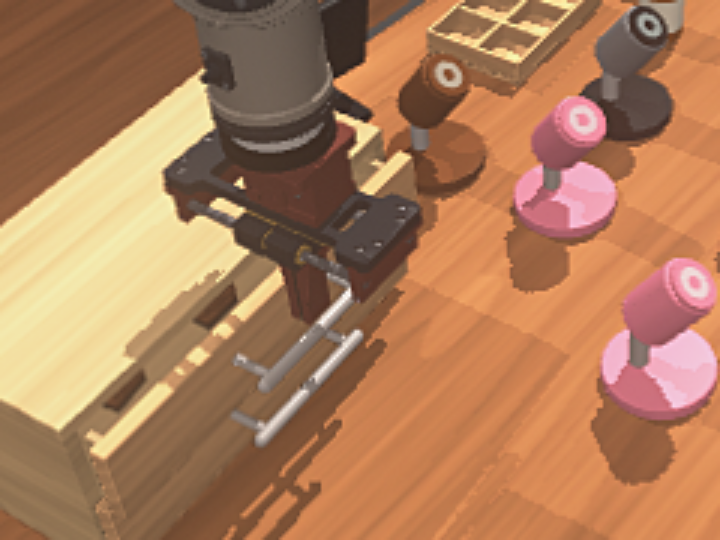

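The fingers shut on nothing, and the tips seem to sit behind the bar. I'll compare the bar's and the TCP's positions in both views.

```bash
python3 - <<'E'
from h import *
t=bot.read_camera('top');s=bot.read_camera('side')
o=bot.get_obs();p=np.array(o['ee_pos']);r=R.from_euler('xyz',o['eef_rot'])
for n,c in(('side',s),('top',t)):
    print(n,'tcp',proj(c,[p]),'grasp',proj(c,[p+[0,0,.019]]),'bar',proj(c,[[.5845,.271,.137],[.5979,.146,.135],[.591,.208,.136]]))
print(np.array(o['ft_torque']),o['force'],o['grip_width'])
A=cv2.imread('pics/side1.png')[260:350,180:270];B=cv2.imread('pics/top1.png')[170:250,130:230]
cv2.imwrite('pics/c3.png',np.hstack([cv2.resize(A,(400,400),interpolation=cv2.INTER_CUBIC),cv2.resize(B,(400,400),interpolation=cv2.INTER_CUBIC)]))
E
```

```text
side tcp [[226.6383 313.7218]] grasp [[225.5817 308.0543]] bar [[207.2249 328.0903]
 [242.6094 292.2093]
 [225.8498 309.33  ]]
top tcp [[178.6395 223.7865]] grasp [[176.7782 222.6333]] bar [[152.6541 225.1996]
 [200.8695 220.6946]
 [177.0541 223.0163]]
[-0.0121 -0.0375  0.0163] [ 0.3889 -0.186  -0.1926] 0.004238660764389308
```

View pics/c3.png

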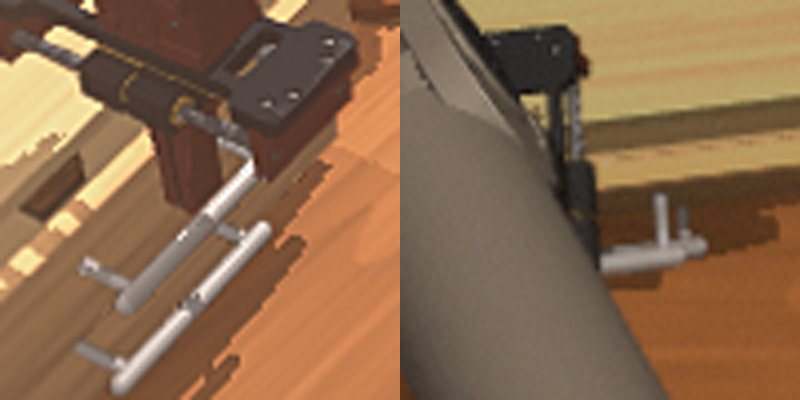

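The finger block ends at about crop (185,212), roughly 6 px above where the TCP projects, so either the tips are above the bar or they are behind it. I'll lift clear and check where the tips show against the projected TCP.

>>> {"fn": "jog_arm", "kwargs": {"targets": [[0, [0, 0, -0.1], [0, 0, 0]], [0.3, [0, 0, -0.2], [0, 0, 0]], [0.3, [0, 0, -0.2], [0, 0, 0]], [0.3, [0, 0, -0.2], [0, 0, 0]]]}}

```text
time_s: 3.95
ee_pos: [0.5918, 0.208, 0.2013]
eef_rot: [3.139, -0.0, 1.676]
force: [0.6, 0.5, 0.5]
grip_width: 0.233
grasp_force: 0.0
```

```bash
python3 - <<'E'
from h import *
s=bot.read_camera('side');o=bot.get_obs();p=np.array(o['ee_pos']);r=R.from_euler('xyz',o['eef_rot'])
y=r.apply([0,1,0]);x=r.apply([1,0,0])
I=s['img'][220:350,150:280,::-1].copy();I=cv2.resize(I,(600,600),interpolation=cv2.INTER_CUBIC);f=600/130
g=.0132
for P,col in((p,(0,255,0)),(p+g*y+.01*x,(255,0,0)),(p+g*y-.01*x,(255,0,0)),(p-g*y+.01*x,(0,255,255)),(p-g*y-.01*x,(0,255,255)),([.591,.208,.136],(255,0,255))):
    q=(proj(s,[P])[0]-[150,220]+.5)*f; print(q); cv2.circle(I,tuple(int(v) for v in q),4,col,-1)
cv2.imwrite('pics/c4.png',I);print(p)
E
```

```text
[336.1824 321.4325]
[300.2185 324.5862]
[327.5655 298.2546]
[345.0066 345.1536]
[372.0355 318.2851]
[352.3836 414.6002]
[0.591  0.2074 0.2   ]
```

View pics/c4.png

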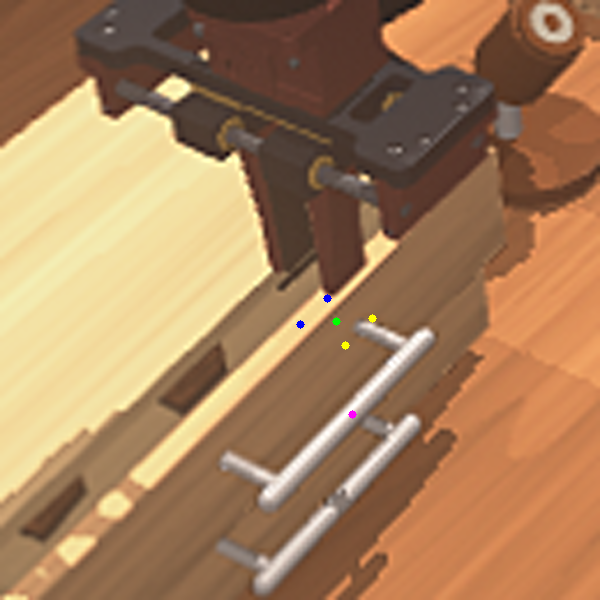

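In this view the fingertips (mid about (310,272)) don't match the projected TCP at (336,321), though the bar's projection does land on the bar. I'll check the TCP calibration on the start images, where both cameras see the tips.

```bash
python3 - <<'E'
from h import *
t=bot.read_camera('top');s=bot.read_camera('side')
p=np.array([.282,-.613,.19]);r=R.from_euler('xyz',[-3.14,0,.431]);y=r.apply([0,1,0])
out=[]
for n,c,(x0,y0,w) in(('side',s,(460,100,90)),('top',t,(470,310,90))):
    I=cv2.resize(cv2.imread(f'pics/{n}0.png')[y0:y0+w,x0:x0+w],(400,400),interpolation=cv2.INTER_CUBIC);f=400/w
    for P,col in((p,(0,255,0)),(p+.044*y,(255,0,0)),(p-.044*y,(0,255,255)),(p+[0,0,.08],(255,0,255))):
        q=(proj(c,[P])[0]-[x0,y0]+.5)*f;print(n,q);cv2.circle(I,tuple(int(v) for v in q),4,col,-1)
    out.append(I)
cv2.imwrite('pics/c5.png',np.hstack(out))
E
```

```text
side [145.0686 342.0315]
side [139.1136 309.3032]
side [151.3037 376.3853]
side [174.5766 237.0837]
top [127.7467 155.3121]
top [197.4487 122.2897]
top [ 57.8309 188.521 ]
top [189.8298 169.1912]
```

View pics/c5.png

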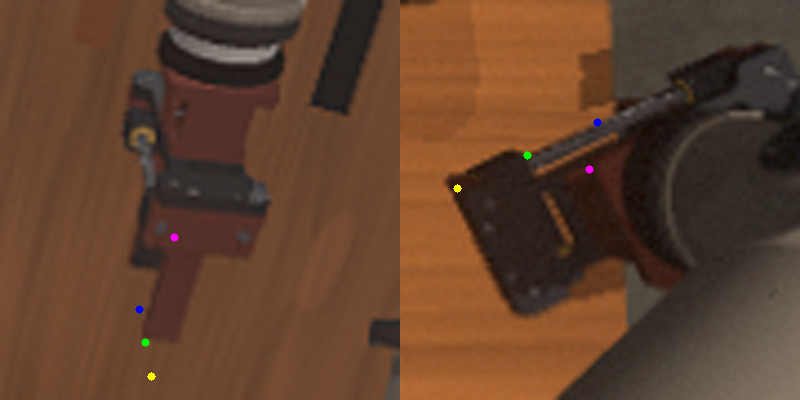

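The visible gripper sits about 37 mm higher than the reported TCP suggests. This also explains the empty closure: the tips were above the bar. I'll measure the offset properly by tilting the tool to the final show orientation, with the fingers shut, where both cameras see the tips.

```bash
cat >> h.py <<'E'
def tilt(deg,yawdeg): return R.from_euler('xyz',[180,-deg,yawdeg],degrees=True)
E
python3 - <<'E'
from h import *
plan([((.50,.05,.38),down(.85)),((.47,-.05,.38),tilt(35,9.5))]); print(tilt(35,9.5).as_matrix())
E
```

```text
shift [-0.3671 -0.2671 -0.4519] turn [-0.0018  0.0017  0.7887] rows>=5.5
shift [-0.2373  0.1086  0.    ] turn [-0.1995  0.5601  0.6326] rows>=6.1
[[ 0.8079  0.165   0.5657]
 [ 0.1352 -0.9863  0.0947]
 [ 0.5736  0.     -0.8192]]
```

>>> {"fn": "jog_arm", "kwargs": {"targets": [[0.3, [0, 0, -0.12], [0, 0, 0]], [0, [-0.367, -0.267, -0.452], [0, 0, 0.789]], [0, [-0.367, -0.267, -0.452], [0, 0, 0.789]], [0, [-0.367, -0.267, -0.452], [0, 0, 0.789]], [0, [-0.367, -0.267, -0.452], [0, 0, 0.789]], [0, [-0.367, -0.267, -0.452], [0, 0, 0.789]], [0, [-0.367, -0.267, -0.452], [0, 0, 0.789]]]}}

```text
time_s: 4.8
ee_pos: [0.5003, 0.0471, 0.383]
eef_rot: [3.138, -0.001, 0.839]
force: [-0.1, 0.2, 0.0]
grip_width: 0.007
grasp_force: 0.0
```

>>> {"fn": "jog_arm", "kwargs": {"targets": [[0, [-0.237, 0.109, 0], [-0.2, 0.56, 0.633]], [0, [-0.237, 0.109, 0], [-0.2, 0.56, 0.633]], [0, [-0.237, 0.109, 0], [-0.2, 0.56, 0.633]], [0, [-0.237, 0.109, 0], [-0.2, 0.56, 0.633]], [0, [-0.237, 0.109, 0], [-0.2, 0.56, 0.633]], [0, [-0.237, 0.109, 0], [-0.2, 0.56, 0.633]], [0, [-0.237, 0.109, 0], [-0.2, 0.56, 0.633]], [0, [-0.237, 0.109, 0], [-0.2, 0.56, 0.633]]]}}

```text
time_s: 5.6
ee_pos: [0.4719, -0.0501, 0.38]
eef_rot: [3.141, -0.607, 0.168]
force: [0.9, 0.7, 1.1]
grip_width: 0.008
grasp_force: 0.0
```

```bash
python3 - <<'E'
from h import *
t=bot.read_camera('top');s=bot.read_camera('side');save(t,'top2');save(s,'side2')
o=bot.get_obs();p=np.array(o['ee_pos']);r=R.from_euler('xyz',o['eef_rot']);z=r.apply([0,0,1]);print(p,o['eef_rot'],o['joint_positions'],o['grip_width'])
out=[]
for n,c in(('side',s),('top',t)):
    q=proj(c,[p])[0];x0,y0=(q-40).astype(int);I=cv2.resize(cv2.imread(f'pics/{n}2.png')[y0:y0+80,x0:x0+80],(400,400),interpolation=cv2.INTER_CUBIC)
    print(n,x0,y0)
    for P,col in((p,(0,255,0)),(p-.08*z,(255,0,255))):
        q=(proj(c,[P])[0]-[x0,y0]+.5)*5;print(n,q);cv2.circle(I,tuple(int(v) for v in q),3,col,-1)
    out.append(I)
cv2.imwrite('pics/c6.png',np.hstack(out))
E
```

```text
[ 0.4732 -0.0499  0.3821] [ 3.1396 -0.6104  0.1691] [ 0.4792 -0.3358 -0.2766  2.1476 -0.4225  0.7753 -0.9896] 0.0046849305482781906
side 297 142
side [202.7143 206.5716]
side [310.8275  96.5139]
top 227 219
top [202.8759 206.8314]
top [207.7183 306.5401]
```

View pics/c6.png

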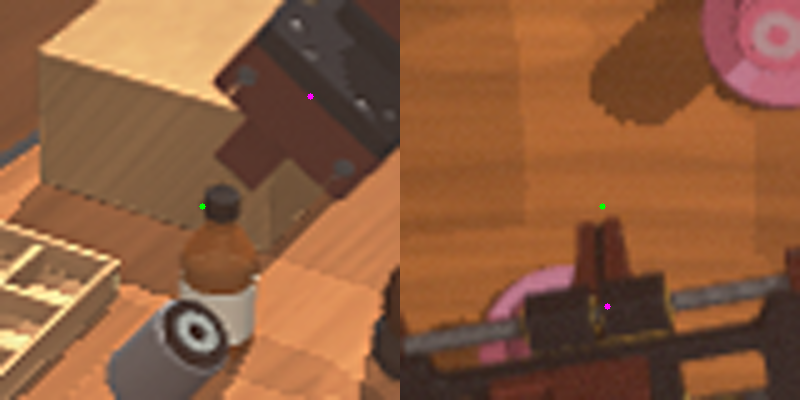

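The shut tips show at about (233,172) in the left (side) crop and (600,221) in the right (top) crop. The reported TCP projects to (203,207) and (602,207). I'll solve for the offset using all three observations.

```bash
python3 - <<'E'
from h import *
from scipy.optimize import least_squares as LS
t=bot.read_camera('top');s=bot.read_camera('side');o=bot.get_obs();p=np.array(o['ee_pos']);r=R.from_euler('xyz',o['eef_rot']);x,y,z=r.as_matrix().T
so=np.array([297,142])+np.array([233,172])/5-.5; to=np.array([227,219])+np.array([200,221])/5-.5
d=tri(s,so,t,to)
f=lambda q: np.r_[proj(s,[p+q-.0135*y])[0]-so, proj(t,[p+q+.01*x])[0]-to]
S=LS(f,[0,0,0]);print('delta world',S.x,'tool',r.inv().apply(S.x),'res',S.fun)
# handle, start observations (side only)
p1=np.array([.591,.2074,.2]);r1=down(1.676);y1=r1.apply([0,1,0]); o1=np.array([150,220])+np.array([347,278])*130/600-.5
p0=np.array([.282,-.613,.19]);r0=down(.431);y0=r0.apply([0,1,0]); o0=np.array([460,100])+np.array([162,340])*90/400-.5
for nm,q in(('world',lambda R_,v:v),('tool',lambda R_,v:R_.apply(v))):
    g=lambda v:np.r_[proj(s,[p+q(r,v)-.0135*y])[0]-so,proj(t,[p+q(r,v)+.01*x])[0]-to,proj(s,[p1+q(r1,v)-(.0102+.0135)*y1])[0]-o1,proj(s,[p0+q(r0,v)-.0575*y0])[0]-o0]
    S=LS(g,[0,0,0]);print(nm,S.x,S.fun)
E
```

```text
delta world [-0.0177 -0.0034  0.0295] tool [ 0.0021  0.0004 -0.0345] res [-0.3695 -0.0623  0.1743  0.3288]
world [-0.0087  0.0009  0.0359] [-5.0577 -3.26   -2.1093 -4.3481  7.0975  3.3573  3.932   1.1956]
tool [ 0.0029  0.0031 -0.0361] [ 0.2986 -1.3834  1.4125  0.174   2.3001  1.6524 -0.048  -0.6238]
```

The offset is constant in the tool frame: the real fingertips are about 35 mm short of the reported TCP along tool z. I'll correct every target for that and redo the handle grasp.

```bash
cat >> h.py <<'E'
TIP=np.array([.0,.0,-.035])
def tcp_for_tip(tip,rot): return np.array(tip)-rot.apply(TIP)
E
python3 - <<'E'
from h import *
plan([((.50,.05,.36),down(.85)),((.589,.208,.19),down(1.676)),((.589,.208,.083),down(1.676))])
E
```

```text
shift [ 0.0564 -0.235   0.1068] turn [ 0.2003 -0.56   -0.6307] rows>=6.1
shift [ 0.4436 -0.0935  0.425 ] turn [ 0.      0.     -0.7888] rows>=5.5
shift [ 0.     -0.      0.2675] turn [0. 0. 0.] rows>=2.1
```

>>> {"fn": "jog_arm", "kwargs": {"targets": [[0.35, [0.056, -0.235, 0.107], [0.2, -0.56, -0.631]], [0.35, [0.056, -0.235, 0.107], [0.2, -0.56, -0.631]], [0.35, [0.056, -0.235, 0.107], [0.2, -0.56, -0.631]], [0.35, [0.056, -0.235, 0.107], [0.2, -0.56, -0.631]], [0.35, [0.056, -0.235, 0.107], [0.2, -0.56, -0.631]], [0.35, [0.056, -0.235, 0.107], [0.2, -0.56, -0.631]], [0.35, [0.056, -0.235, 0.107], [0.2, -0.56, -0.631]], [0.35, [0.056, -0.235, 0.107], [0.2, -0.56, -0.631]]]}}

```text
time_s: 6.6
ee_pos: [0.4999, 0.0504, 0.3583]
eef_rot: [-3.139, -0.002, 0.848]
force: [0.8, -0.4, -0.9]
grip_width: 0.349
grasp_force: 0.0
```

>>> {"fn": "jog_arm", "kwargs": {"targets": [[0.35, [0.444, -0.094, 0.425], [0, 0, -0.789]], [0.35, [0.444, -0.094, 0.425], [0, 0, -0.789]], [0.35, [0.444, -0.094, 0.425], [0, 0, -0.789]], [0.35, [0.444, -0.094, 0.425], [0, 0, -0.789]], [0.35, [0.444, -0.094, 0.425], [0, 0, -0.789]], [0.35, [0.444, -0.094, 0.425], [0, 0, -0.789]], [0.35, [0.444, -0.094, 0.425], [0, 0, -0.789]], [0.35, [0.444, -0.094, 0.425], [0, 0, -0.789]]]}}

```text
time_s: 7.4
ee_pos: [0.5886, 0.2069, 0.1897]
eef_rot: [3.14, -0.001, 1.67]
force: [0.2, 0.1, 0.9]
grip_width: 0.349
grasp_force: 0.0
```

```bash
python3 - <<'E'
from h import *
plan([((.589,.208,.083),down(1.676))])
E
```

```text
shift [0.0023 0.001  0.2668] turn [ 0.0011 -0.0007 -0.0056] rows>=2.1
```

>>> {"fn": "jog_arm", "kwargs": {"targets": [[0.35, [0, 0, 0.07], [0, 0, 0]], [0.35, [0, 0, 0.13], [0, 0, 0]], [0.35, [0, 0, 0.18], [0, 0, 0]], [0.35, [0, 0, 0.22], [0, 0, 0]], [0.35, [0, 0, 0.265], [0, 0, 0]], [0.35, [0, 0, 0.265], [0, 0, 0]]]}}

```text
time_s: 8.0
ee_pos: [0.5871, 0.2067, 0.0808]
eef_rot: [-3.138, 0.0, 1.673]
force: [-0.5, 0.7, 0.0]
grip_width: 0.346
grasp_force: 0.0
```

>>> {"fn": "jog_arm", "kwargs": {"targets": [[0, [0, 0, 0], [0, 0, 0]], [0, [0, 0, 0], [0, 0, 0]], [0, [0, 0, 0], [0, 0, 0]], [0, [0, 0, 0], [0, 0, 0]], [0, [0, 0, 0], [0, 0, 0]]]}}

```text
time_s: 8.5
ee_pos: [0.5887, 0.2085, 0.0835]
eef_rot: [3.141, -0.002, 1.674]
force: [-0.8, 0.1, 5.3]
grip_width: 0.117
grasp_force: 30.0
```

The bar is gripped (10.3 mm, 30 N). Now I pull along tool -y.

>>> {"fn": "jog_arm", "kwargs": {"targets": [[0, [0, -0.04, 0], [0, 0, 0]], [0, [0, -0.1, 0], [0, 0, 0]], [0, [0, -0.16, 0], [0, 0, 0]], [0, [0, -0.21, 0], [0, 0, 0]], [0, [0, -0.25, 0], [0, 0, 0]], [0, [0, -0.27, 0], [0, 0, 0]], [0, [0, -0.27, 0], [0, 0, 0]]]}}

```text
time_s: 9.2
ee_pos: [0.4803, 0.1962, 0.0834]
eef_rot: [-3.141, 0.0, 1.675]
force: [-0.4, -2.8, 5.7]
grip_width: 0.114
grasp_force: 30.0
```

>>> {"fn": "jog_arm", "kwargs": {"targets": [[0, [0, -0.01, 0], [0, 0, 0]], [0, [0, -0.02, 0], [0, 0, 0]], [0, [0, -0.03, 0], [0, 0, 0]], [0, [0, -0.03, 0], [0, 0, 0]]]}}

```text
time_s: 9.6
ee_pos: [0.4743, 0.1957, 0.0835]
eef_rot: [3.133, -0.003, 1.672]
force: [15.7, 0.3, -7.6]
grip_width: 0.114
grasp_force: 30.0
```

The stop is reached: force jumped to 16 N after about 114 mm of pull from the 18 mm initial opening. I'll relax, open, lift and back off to see the heels.

>>> {"fn": "jog_arm", "kwargs": {"targets": [[0, [0, 0.012, 0], [0, 0, 0]], [0.3, [0, 0.012, 0], [0, 0, 0]], [0.3, [0, 0.012, 0], [0, 0, 0]], [0.35, [0, 0.012, 0], [0, 0, 0]], [0.35, [0, 0.012, -0.1], [0, 0, 0]], [0.35, [0, 0.012, -0.22], [0, 0, 0]], [0.35, [0, 0.012, -0.34], [0, 0, 0]], [0.35, [0, 0.012, -0.45], [0, 0, 0]]]}}

```text
time_s: 10.4
ee_pos: [0.473, 0.1963, 0.2645]
eef_rot: [-3.14, -0.001, 1.675]
force: [1.4, 0.9, -0.3]
grip_width: 0.348
grasp_force: 0.0
```

>>> {"fn": "jog_arm", "kwargs": {"targets": [[0.6, [-0.8, 0, 0], [0, 0, 0]], [0.6, [-0.8, 0, 0], [0, 0, 0]], [0.6, [-0.8, 0, 0], [0, 0, 0]], [0.6, [-0.8, 0, 0], [0, 0, 0]], [0.6, [-0.8, 0, 0], [0, 0, 0]], [0.6, [-0.8, 0, 0], [0, 0, 0]], [0.6, [-0.8, 0, 0], [0, 0, 0]]]}}

```text
time_s: 11.1
ee_pos: [0.5059, -0.1279, 0.2615]
eef_rot: [-3.139, -0.0, 1.668]
force: [0.9, 0.4, -0.6]
grip_width: 0.602
grasp_force: 0.0
```

```bash
python3 - <<'E'
from h import *
for n in('side','top'):
    c=bot.read_camera(n); save(c,n+'3')
A=cv2.imread('pics/side3.png')[210:390,90:270];B=cv2.imread('pics/top3.png')[170:270,90:250]
cv2.imwrite('pics/c7.png',np.hstack([cv2.resize(A,(400,400),interpolation=cv2.INTER_CUBIC),cv2.resize(B,(400,250),interpolation=cv2.INTER_CUBIC,).copy() if 0 else cv2.copyMakeBorder(cv2.resize(B,(400,250),interpolation=cv2.INTER_CUBIC),0,150,0,0,cv2.BORDER_CONSTANT)]))
print(bot.get_obs()['ee_pos'])
E
```

```text
[ 0.5061 -0.1261  0.2613]
```

View pics/c7.png

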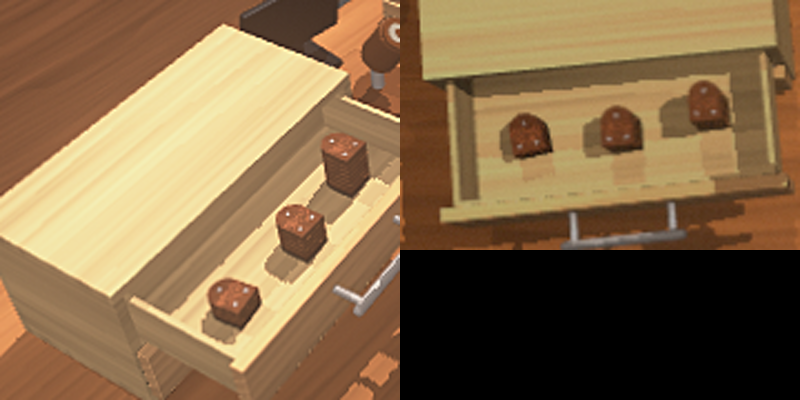

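The tall heel is the rightmost: side crop (345,150) → px (245,277), top crop (709,104) → px (213.6,211.6). I'll measure its seat in both views from the colour mask and the bright nail dots.

```bash
python3 - <<'E'
from h import *
t=bot.read_camera('top');s=bot.read_camera('side')
def look(c,x0,y0,w,h):
    I=c['img'][y0:y0+h,x0:x0+w]; H=cv2.cvtColor(I,cv2.COLOR_RGB2HSV)
    for y in range(h): print(y0+y,' '.join('%3d'%v for v in I[y,:,0]))
    print('cols',x0)
look(t,201,198,26,28)
look(s,231,266,28,36)
E
```

```text
198 117 113 117 118 116 116 116 117 118 116 117 119 119 120 121 121 122 122 123 121 124 120 122 122 121 124
199 115 119 115 121 120 121 121 120 124 124 124 123 125 122 124 121 123 124 122 142 163 124 122 120 123 121
200 122 124 122 122 147 178 179 175 180 176 179 177 178 178 180 177 179 176 175 179 169 121 120 120 120 119
201 179 178 177 177 182 186 186 186 188 186 187 185 187 187 190 188 186 186 188 185 170 118 117 116 117 115
202 185 185 188 184 187 189 188 177 152 135 122 128 152 177 188 188 186 187 187 186 169 114 118 116 116 115
203 188 186 189 185 188 182 158 125 119 106 103 104 111 124 142 176 187 188 186 186 171 117 118 117 116 116
204 187 187 190 187 181 155 117 111 108 105 101 103 104 106 112 137 175 185 186 186 169 123 121 121 120 120
205 186 188 188 187 169 125 109 112 110 113 132 121 103 106 110 105 133 181 188 189 171 118 122 120 119 121
206 188 189 188 179 152 108 109 110 110 123 139 115 105 107 108 104  99 137 177 180 164 110 114 110 116 116
207 184 185 183 174 144 105 109 109 109 110 111 105 101 105 107 102  99 114 152 176 173 152 108 108 111 112
208 181 161 127 125 
[... 5417 characters left out ...]
244 140 152 157 156 157 163 170 174 173 136  90  76  73  81  94 100  92  78  79 171 255 247 241 237 236 236 236
297 137 151 156 156 157 162 167 168 167 164 172 174 141  89  77  73  77  77  82 137 189 251 241 238 236 236 237 236
298 147 155 156 158 162 167 169 165 160 164 168 171 176 181 175 111  86  79 137 191 255 243 238 236 236 236 236 236
299 153 157 158 162 168 169 166 159 164 166 167 168 170 171 173 169 164 133 191 255 244 239 236 236 236 237 236 235
300 156 157 163 168 170 168 162 164 167 168 168 168 168 167 160 159 156 180 255 249 239 236 236 236 236 236 235 236
301 158 163 169 171 167 163 164 167 169 168 170 168 167 160 159 156 151 185 253 246 244 243 236 236 236 235 233 239
cols 231
```

```bash
python3 - <<'E'
from h import *
t=bot.read_camera('top');s=bot.read_camera('side')
A,ea=tri(t,(205.6,217.6),s,(245.7,282.2));B,eb=tri(t,(217.2,216.7),s,(254.4,273.6))
print(A,ea,B,eb,np.linalg.norm(A-B))
for z in(.150,.153):
    a=[onz(t,205.6,217.6,z),onz(s,245.7,282.2,z)];b=[onz(t,217.2,216.7,z),onz(s,254.4,273.6,z)];k=onz(t,211.3,201.9,z)
    print(z,a,b,'back',k)
    for i in(0,1):
        d=a[i]-b[i]; print('w',np.linalg.norm(d),'yaw',np.degrees(np.arctan2(-d[0],d[1])))
    m=(a[0]+b[0])/2; print('len',np.linalg.norm(k-m),'mid top',m,'mid side',(a[1]+b[1])/2)
E
```

```text
[0.6024 0.1296 0.1524] 0.002130488011630704 [0.6038 0.0985 0.1555] 0.0036674777163119877 0.03132482647275617
0.15 [array([0.6037, 0.1307, 0.15  ]), array([0.6032, 0.1276, 0.15  ])] [array([0.6064, 0.1005, 0.15  ]), array([0.6063, 0.0938, 0.15  ])] back [0.6459 0.1171 0.15  ]
w 0.030307598399095078 yaw 5.017602349077796
w 0.03395187330116167 yaw 5.236902815354009
len 0.04087931622003712 mid top [0.6051 0.1156 0.15  ] mid side [0.6047 0.1107 0.15  ]
0.153 [array([0.6032, 0.1301, 0.153 ]), array([0.6009, 0.1297, 0.153 ])] [array([0.6059, 0.1   , 0.153 ]), array([0.6039, 0.096 , 0.153 ])] back [0.6453 0.1165 0.153 ]
w 0.03023507235897766 yaw 5.0176023490779045
w 0.03381890084164135 yaw 5.236902815353833
len 0.04078149207412142 mid top [0.6045 0.115  0.153 ] mid side [0.6024 0.1128 0.153 ]
```

The tall heel's seat is at z ≈ 0.153 (expected 0.153), 34 mm wide and 41 mm long, with yaw ≈ 5°. The breast midpoint is (0.6035, 0.114), so the grasp point is about (0.616, 0.115).

```bash
python3 - <<'E'
from h import *
plan([((.56,.0,.26),down(.85)),((.616,.115,.20),down(.089)),((.616,.115,.078),down(.089))])
E
```

```text
shift [0.2845 0.1644 0.0059] turn [-0.0017 -0.0011  0.7901] rows>=5.5
shift [ 0.3084 -0.0846  0.15  ] turn [ 0.     -0.      0.7267] rows>=5.1
shift [-0.    -0.     0.305] turn [0. 0. 0.] rows>=2.4
```

>>> {"fn": "jog_arm", "kwargs": {"targets": [[0.65, [0.285, 0.164, 0.006], [0, 0, 0.79]], [0.65, [0.285, 0.164, 0.006], [0, 0, 0.79]], [0.65, [0.285, 0.164, 0.006], [0, 0, 0.79]], [0.65, [0.285, 0.164, 0.006], [0, 0, 0.79]], [0.65, [0.285, 0.164, 0.006], [0, 0, 0.79]], [0.65, [0.285, 0.164, 0.006], [0, 0, 0.79]], [0.65, [0.285, 0.164, 0.006], [0, 0, 0.79]], [0.65, [0.285, 0.164, 0.006], [0, 0, 0.79]]]}}

```text
time_s: 12.2
ee_pos: [0.56, -0.0008, 0.26]
eef_rot: [-3.14, -0.0, 0.853]
force: [-0.9, 0.4, 0.0]
grip_width: 0.65
grasp_force: 0.0
```

>>> {"fn": "jog_arm", "kwargs": {"targets": [[0.65, [0.308, -0.085, 0.15], [0, 0, 0.727]], [0.65, [0.308, -0.085, 0.15], [0, 0, 0.727]], [0.65, [0.308, -0.085, 0.15], [0, 0, 0.727]], [0.65, [0.308, -0.085, 0.15], [0, 0, 0.727]], [0.65, [0.308, -0.085, 0.15], [0, 0, 0.727]], [0.65, [0.308, -0.085, 0.15], [0, 0, 0.727]], [0.65, [0.308, -0.085, 0.15], [0, 0, 0.727]], [0.65, [0.308, -0.085, 0.15], [0, 0, 0.727]]]}}

```text
time_s: 13.0
ee_pos: [0.6163, 0.1125, 0.2002]
eef_rot: [-3.14, 0.001, 0.089]
force: [-0.3, -1.1, 0.6]
grip_width: 0.647
grasp_force: 0.0
```

```bash
python3 - <<'E'
from h import *
plan([((.616,.115,.078),down(.089))]);o=bot.get_obs();print(o['ee_pos'],o['eef_rot'],o['joint_positions'])
E
```

```text
shift [ 0.0001 -0.0059  0.3055] turn [-0.0011  0.0007  0.0002] rows>=2.4
[0.6163 0.1125 0.2002] [-3.1405  0.0008  0.0892] [ 0.0681  0.4302 -0.468   1.6408  0.209   1.1213 -1.9361]
```

>>> {"fn": "jog_arm", "kwargs": {"targets": [[0.65, [0, -0.003, 0.1], [0, 0, 0]], [0.65, [0, -0.003, 0.16], [0, 0, 0]], [0.65, [0, -0.003, 0.21], [0, 0, 0]], [0.65, [0, -0.003, 0.25], [0, 0, 0]], [0.65, [0, -0.003, 0.28], [0, 0, 0]], [0.65, [0, -0.003, 0.305], [0, 0, 0]], [0.65, [0, -0.003, 0.305], [0, 0, 0]]]}}

```text
time_s: 13.7
ee_pos: [0.6155, 0.1138, 0.0769]
eef_rot: [-3.141, 0.003, 0.086]
force: [0.4, -0.7, -1.0]
grip_width: 0.648
grasp_force: 0.0
```

>>> {"fn": "jog_arm", "kwargs": {"targets": [[0, [0, 0, 0], [0, 0, 0]], [0, [0, 0, 0], [0, 0, 0]], [0, [0, 0, 0], [0, 0, 0]], [0, [0, 0, 0], [0, 0, 0]], [0, [0, 0, 0], [0, 0, 0]], [0, [0, 0, 0], [0, 0, 0]]]}}

```text
time_s: 14.3
ee_pos: [0.6166, 0.1142, 0.0787]
eef_rot: [-3.14, -0.0, 0.086]
force: [-0.0, -1.0, 5.5]
grip_width: 0.386
grasp_force: 30.0
```

The heel is gripped at 34 mm width. I'll lift it, then refine the camera's yaw with a circle fit to its base.

>>> {"fn": "jog_arm", "kwargs": {"targets": [[0, [0, 0, -0.05], [0, 0, 0]], [0, [0, 0, -0.13], [0, 0, 0]], [0, [0, 0, -0.25], [0, 0, 0]], [0, [0, 0, -0.37], [0, 0, 0]], [0, [0, 0, -0.5], [0, 0, 0]], [0, [0, 0, -0.5], [0, 0, 0]]]}}

```text
time_s: 14.9
ee_pos: [0.6196, 0.1153, 0.2855]
eef_rot: [-3.139, -0.011, 0.086]
force: [0.9, -0.6, 0.1]
grip_width: 0.385
grasp_force: 30.0
```

```bash
python3 - <<'E'
from h import *
from scipy.optimize import least_squares as LS
t=bot.read_camera('top');s=bot.read_camera('side');save(t,'top4')
L=np.array([.6241,-.2803])
for nm,c,uv in(('top',t,(352,213)),('side',s,(328,238))):
  I=cv2.imread('pics/%s0.png'%nm)
  for th in(45,55,65):
    B,G,Rr=[I[...,i].astype(int) for i in range(3)]
    m=((Rr-B)<th-25).astype(np.uint8) # grey/black: low chroma
    n,l,st,ce=cv2.connectedComponentsWithStats(m)
    x0,y0=uv;lab=l[y0-3:y0+4,x0-3:x0+4];k=np.bincount(lab[lab>0]).argmax() if (lab>0).any() else 0
    if k==0: print('none');continue
    cnt=cv2.findContours((l==k).astype(np.uint8),0,1)[0][0][:,0]
    P=np.array([onz(c,u,v,.012)[:2] for u,v in cnt])
    f=lambda q:np.hypot(*(P-q[:2]).T)-.050
    S=LS(f,[.648,-.277],loss='soft_l1',f_scale=.0015); d=L-S.x
    print(nm,th,st[k],S.x,'med',np.median(abs(S.fun)),'inl',np.mean(abs(S.fun)<.003),'dist',np.linalg.norm(d),'yaw',np.degrees(np.arctan2(-d[1],-d[0])))
E
```

```text
top 45 [355 209  11  10  77] [ 0.6885 -0.2804] med 0.008997275643590603 inl 0.14814814814814814 dist 0.0644482342768801 yaw -0.10264589153635603
top 55 [339 197  32  32 722] [ 0.6481 -0.277 ] med 0.0038714939319268796 inl 0.3111111111111111 dist 0.024195159625243406 yaw 7.9415510873207635
top 65 [338 197  34  32 854] [ 0.647  -0.2769] med 0.002310338247380625 inl 0.6989247311827957 dist 0.023126726857006872 yaw 8.533537603389732
none
side 55 [313 202  31  44 768] [ 0.6537 -0.3027] med 0.018800633591872062 inl 0.10457516339869281 dist 0.03711734685179081 yaw -37.17155690168439
side 65 [313 199  35  48 937] [ 0.6794 -0.3415] med 0.037201132641703286 inl 0.058823529411764705 dist 0.08252650706319106 yaw -47.88828992172859
```

```bash
cat >> h.py <<'E'
LENS=np.array([.6236,-.2805,.1197]);CY=8.5
RF=tilt(35,CY);AX=-RF.apply([0,0,1]);OFF=np.array([.0085,0,-.0185])
def tcp_show(d,off=OFF): return LENS+AX*d-RF.apply(off)
E
python3 - <<'E'
from h import *
print(AX,tcp_show(.2),tcp_show(.1))
plan([((.56,-.09,.31),tilt(17,6.5)),(tcp_show(.2),RF),(tcp_show(.1),RF)])
E
```

```text
[-0.5673 -0.0848  0.8192] [ 0.5138 -0.2969  0.2635] [ 0.5705 -0.2884  0.1816]
shift [-0.1849  0.4958 -0.0785] turn [ 0.0028  0.2822 -0.0265] rows>=4.3
shift [-0.1998  0.5009  0.0605] turn [ 0.0147  0.3    -0.0301] rows>=4.3
shift [0.   0.   0.25] turn [0. 0. 0.] rows>=2.0
```

>>> {"fn": "jog_arm", "kwargs": {"targets": [[0, [-0.02, 0.05, -0.02], [0, 0.03, 0]], [0, [-0.05, 0.13, -0.04], [0, 0.08, -0.007]], [0, [-0.08, 0.22, -0.06], [0, 0.13, -0.013]], [0, [-0.12, 0.31, -0.078], [0, 0.18, -0.02]], [0, [-0.15, 0.4, -0.078], [0, 0.23, -0.026]], [0, [-0.17, 0.46, -0.078], [0, 0.265, -0.026]], [0, [-0.185, 0.496, -0.078], [0.003, 0.282, -0.026]], [0, [-0.185, 0.496, -0.078], [0.003, 0.282, -0.026]]]}}

```text
time_s: 15.8
ee_pos: [0.5569, -0.0936, 0.3062]
eef_rot: [-3.141, -0.29, 0.107]
force: [-0.0, -0.6, -0.7]
grip_width: 0.391
grasp_force: 30.0
```

>>> {"fn": "jog_arm", "kwargs": {"targets": [[0, [-0.02, 0.05, 0.006], [0, 0.03, 0]], [0, [-0.05, 0.13, 0.015], [0.004, 0.08, -0.008]], [0, [-0.085, 0.22, 0.026], [0.006, 0.13, -0.013]], [0, [-0.12, 0.31, 0.037], [0.009, 0.185, -0.019]], [0, [-0.155, 0.4, 0.048], [0.012, 0.24, -0.024]], [0, [-0.185, 0.465, 0.056], [0.014, 0.28, -0.028]], [0, [-0.2, 0.5, 0.06], [0.015, 0.3, -0.03]], [0, [-0.2, 0.5, 0.06], [0.015, 0.3, -0.03]]]}}

```text
time_s: 16.6
ee_pos: [0.5112, -0.2979, 0.2596]
eef_rot: [-3.136, -0.605, 0.141]
force: [0.2, -0.2, -0.5]
grip_width: 0.384
grasp_force: 30.0
```

```bash
python3 - <<'E'
from h import *
for n in('side','top'):
    c=bot.read_camera(n); save(c,n+'5')
o=bot.get_obs();print(o['ee_pos'],o['eef_rot'],RF.as_euler('xyz'),o['grip_width'],o['joint_positions'])
plan([(tcp_show(.1),RF)])
E
```

```text
[ 0.5134 -0.295   0.2615] [-3.1374 -0.6064  0.1472] [ 3.1416 -0.6109  0.1484] 0.38830039104757724 [ 0.8486  0.1035 -0.1805  2.0551 -0.7017  0.6739 -0.2589]
shift [0.0042 0.0057 0.246 ] turn [-0.0034  0.0042 -0.0009] rows>=2.0
```

>>> {"fn": "jog_arm", "kwargs": {"targets": [[0, [0.003, 0.002, 0.06], [0, 0, 0]], [0, [0.003, 0.002, 0.12], [0, 0, 0]], [0, [0.003, 0.002, 0.17], [0, 0, 0]], [0, [0.003, 0.002, 0.21], [0, 0, 0]], [0, [0.003, 0.002, 0.235], [0, 0, 0]], [0, [0.003, 0.002, 0.247], [0, 0.003, 0]], [0, [0.003, 0.002, 0.247], [0, 0.003, 0]], [0, [0.003, 0.002, 0.247], [0, 0.003, 0]]]}}

```text
time_s: 17.5
ee_pos: [0.5701, -0.289, 0.183]
eef_rot: [-3.141, -0.612, 0.148]
force: [0.6, -0.7, -0.2]
grip_width: 0.389
grasp_force: 30.0
```

```bash
python3 - <<'E'
from h import *
out=[];P=[];Q=[]
for k in range(6):
    t=bot.read_camera('top');s=bot.read_camera('side');o=bot.get_obs();P.append(o['ee_pos']);Q.append(R.from_euler('xyz',o['eef_rot']))
p=np.mean(P,0);r=R.concatenate(Q).mean();print(p,r.as_euler('xyz'),np.std(P,0),o['grip_width'],o['force']);plan([(tcp_show(.1),RF)],(p,r))
x,y,z=r.as_matrix().T;T0=p+r.apply(OFF)
pts={'tread':T0,'breastA':T0-.0215*x+.017*y,'breastB':T0-.0215*x-.017*y,'seatA':T0-.0215*x+.017*y-.056*z,'seatB':T0-.0215*x-.017*y-.056*z,'back':T0+.0215*x,'seatback':T0+.0215*x-.056*z,'lens':LENS}
for n,c in(('side',s),('top',t)):
    q0=proj(c,[(T0+LENS)/2])[0];x0,y0=(q0-45).astype(int);I=cv2.resize(c['img'][y0:y0+90,x0:x0+90,::-1],(400,400),interpolation=cv2.INTER_CUBIC);print(n,x0,y0)
    for k,X in pts.items():
        q=(proj(c,[X])[0]-[x0,y0]+.5)*400/90;print(k,q.round(0),end=' ');cv2.circle(I,tuple(int(v) for v in q),2,{'tread':(0,255,0),'lens':(0,255,0)}.get(k,(255,255,0) if 'seat' in k else (255,0,255)),-1)
    print();out.append(I)
cv2.imwrite('pics/c8.png',np.hstack(out))
E
```

```text
[ 0.5699 -0.2893  0.1828] [-3.1413 -0.6119  0.1475] [0.     0.0002 0.0003] 0.3847855087504515 [ 0.157   0.4797 -1.2488]
shift [-0.0003 -0.0019  0.0034] turn [ 0.0002 -0.001  -0.0007] rows>=0.0
side 300 153
tread [249. 164.] breastA [284. 174.] breastB [263. 201.] seatA [337. 126.] seatB [316. 152.] back [224. 140.] seatback [276.  90.] lens [162. 246.] 
top 318 176
tread [223. 241.] breastA [254. 270.] breastB [196. 279.] seatA [276. 316.] seatB [215. 325.] back [221. 208.] seatback [242. 252.] lens [189. 169.]
```

View pics/c8.png

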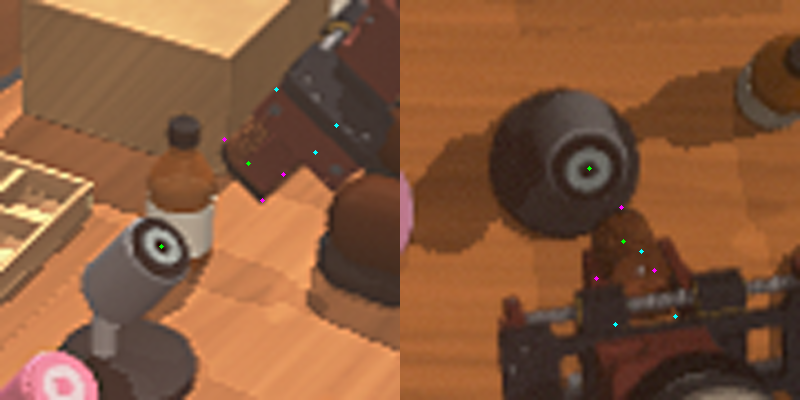

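The projected heel points match the picture to about 1 px: the tread's breast corner is at (262,198) in the side crop, its back at (622,208) in the top crop, and the lens dot sits on the glass in both. I'll trim the last 1 mm, let it settle, and confirm the other heels and the drawer are unmoved before handing in.

>>> {"fn": "jog_arm", "kwargs": {"targets": [[0, [0, -0.002, 0.003], [0, 0, 0]], [0, [0, -0.002, 0.003], [0, 0, 0]], [0, [0, -0.002, 0.003], [0, 0, 0]], [0, [0, -0.002, 0.003], [0, 0, 0]], [0, [0, -0.002, 0.003], [0, 0, 0]]]}}

```text
time_s: 18.6
ee_pos: [0.5705, -0.2882, 0.1814]
eef_rot: [-3.141, -0.612, 0.148]
force: [-0.8, 0.3, -0.1]
grip_width: 0.388
grasp_force: 30.0
```

```bash
python3 - <<'E'
from h import *
s=bot.read_camera('side');a=cv2.imread('pics/side3.png')[:,:,::-1].astype(int);d=abs(s['img']-a).sum(2)
ys,xs=np.where(d[200:400,80:280]>60);print('changed px in drawer area',len(ys),(xs.min()+80,xs.max()+80,ys.min()+200,ys.max()+200) if len(ys) else '')
d=d[295:360,170:232];print('mid/low heel area changed',(d>60).sum());o=bot.get_obs();print(o['ee_pos'],tcp_show(.1),o['grip_width'],np.abs(o['qd']).max())
E
```

```text
changed px in drawer area 1618 (np.int64(189), np.int64(279), np.int64(270), np.int64(399))
mid/low heel area changed 46
[ 0.5705 -0.2882  0.1814] [ 0.5705 -0.2884  0.1816] 0.38489627630165574 0.0030305766851747395
```

```bash
python3 - <<'E'
from h import *
s=bot.read_camera('side');a=cv2.imread('pics/side3.png')[:,:,::-1].astype(int);d=abs(s['img']-a).sum(2)
for n,(u,v) in(('mid',(225,313)),('low',(196,345))): print(n,(d[v-14:v+15,u-13:u+14]>60).sum())
ys,xs=np.where(d[295:360,170:232]>60);print(sorted(zip((xs+170).tolist(),(ys+295).tolist()))[::4])
print(bot.finish_job() if (d[331:360,183:210]>60).sum()<30 and (d[299:328,212:239]>60).sum()<60 else 'CHECK')
E
```

```text
mid 102
low 7
[(188, 346), (193, 345), (220, 309), (224, 305), (226, 310), (227, 308), (228, 305), (229, 301), (230, 300), (230, 304), (231, 300), (231, 304)]
CHECK
```

```bash
python3 - <<'E'
from h import *
s=bot.read_camera('side')['img'].astype(int);a=cv2.imread('pics/side3.png')[:,:,::-1].astype(int)
sh=cv2.phaseCorrelate(a[297:328,212:234].mean(2),s[297:328,212:234].mean(2));print('shift mid',sh)
sh=cv2.phaseCorrelate(a[330:360,183:210].mean(2),s[330:360,183:210].mean(2));print('shift low',sh)
for n,i in(('before',a),('now',s)):
    print(n)
    for y in range(298,326,3): print(y,' '.join('%3d'%v for v in i[y,208:242,0]))
E
```

```text
shift mid ((0.054827860524536476, 0.12827942463166941), 0.9790938186639062)
shift low ((0.4418996806623081, -0.06765693166166642), 1.0095108671690187)
before
298 162 162 165 166 165 165 165 164 163 162 161 184 255 246 242 241 240 239 239 242 240 244 247 146 156 156 159 162 167 169 165 161 164 168
301 166 165 164 163 163 163 162 161 184 255 251 245 247 247 248 246 241 241 241 245 250 148 156 157 163 168 170 168 163 165 167 168 169 169
304 163 162 161 162 160 185 255 255 211 142 145 152 153 157 160 159 177 193 167 163 187 150 163 174 170 164 165 166 169 170 170 168 167 163
307 162 160 186 254 248 251 187 162 165 165 157 144 150 153 154 206 162 166 145 155 197 183 251 178 157 157 148 117 174 160 158 159 157 152
310 255 246 241 242 244 247 179 151 160 158 169 201 199 203 204 200 155 155 151 151 153 153 157 152 116  91  95 101 238 170 165 177 251 249
313 243 242 237 229 233 241 255 109  91  92 118 157 154 153 177 156 205 200 146 170 170 123  90 100 100  96 100  85 132 255 242 244 243 243
316 228 232 235 237 239 241 252 189  99 106 103 103 110 101  99  96 108 144 120  90 113 134  96 105  9
[... 1161 characters left out ...]

313 243 241 237 227 232 240 255 109  92  96 105 139 157 155 158 153 204 197 146 169 169 123  93 102 102  98 102  88 132 254 241 244 243 243
316 227 232 234 236 238 241 250 186  98 108 103 103 110 102 100  97 108 145 121  92 114 134  97 107  97 102  98  99 100 238 252 244 243 243
319 236 238 239 240 240 240 247 255 128  95 109 115 110 105 118 108 111 107 108  97 105 100 106 103  97 101  88  70 138 253 241 244 243 243
322 240 240 239 240 251 170 170 174 177  94  84  96  99 108 109 102 109 118 109 109 114  97 109  95  77  80 165 252 242 238 235 235 241 243
325 239 245 248 178 167 166 166 170 170 172 171 164 170 127 102  83  81  89  97 101  96  82  77 114 255 245 240 237 233 238 244 243 243 243
```

The mid heel's edges are identical. The only change is that the tall heel's shadow is gone. I'll hand in the job.

```bash
python3 -c "
from plant import bot
print(bot.finish_job())"
```

```text
the job is handed in; nothing more can be done
None
```

The job is handed in: the top drawer is open to its stop, the other two heels are still standing in it, and the tall heel is held steady with its tread square to the lens, about 10 cm from the glass (accurate to about 2 mm by the cameras).

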